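# Clamp the rusk jar shut with its wire bail

### The arm

A 6-joint arm with a two-finger parallel gripper is mounted at the origin on the work surface. World frame = base frame: x ahead of the robot, y to its left, z up, the work surface at z = 0. Lengths are in m, angles in rad, forces in N, time in s.
With the tool pointing down it reaches from about 0.275 to 0.75 m from the base axis. Payload 10.2 kg.
Tool frame: the origin (TCP) lies midway between the tips of the shut fingers; the grasp point (between the pads) lies 19 mm behind it (env.hold_point_z is the distance from the TCP to the grasp point, in m); z points along the fingers, y is the line along which they close (so a half turn about z gives the same grasp; the last joint's range is limited). The gripper opens to 85 mm and grips with 20 to 120 N. Pads are 22 mm wide; open, the fingers measure 114 mm over their backs; the gripper's body (76 mm by 85 mm) begins 54 mm behind the grasp point. The pads swing forward as they close: fully open they stand 13 mm farther back than shut.
Start: joints at [-1.352, 0.313, 1.498, -0, 1.331, -0.223], TCP at [0.224, -0.475, 0.193] pointing down, gripper open.
Joint ranges: [-2.94, 2.94], [-0.97, 2.17], [0.19, 2.56], [-1.23, 4.37], [0.02, 3.11], [-2.88, 2.88]. Speed limits (rad/s): [2.39, 2.39, 3.01, 3.14, 3.14, 3.14].

### API

Orientations are given as a unit quaternion [x, y, z, w].
In Python, from bench import env, kinematics, monitor, eyes, job gives the robot as it stands. The module is installed in compiled form; this text tells all that it offers. Calls block until the motion is done:
- env.reach(position, orientation): joint-space move of the TCP to a pose.
- env.movel(position, velocity=0.15, frame=None, guard=None): straight line of the TCP; frame=None keeps the orientation; velocity is the mean speed in m/s. With guard (N) it stops when the force on the tool has changed by that much, and returns True; else False.
- env.set_joints(angles): joint-space move.
- env.release() and env.close_gripper(effort=None): open the fingers fully, or close them until they stop; effort is the grip in N (None keeps the last).
- env.hold(seconds).
- kinematics.ik(position, orientation): joint angles nearest the present ones, or None.
- monitor.sense(): the state.
- eyes.grab_frame(name): name is "side" or "top"; returns a dict with "frame" (384x512x3 uint8, red, green, blue), "mtx" (3x3 intrinsics, pixels), "k1" (the pictures are not rectified: a ray, as slopes to the right and down, at radius r is drawn at 1 + k1 r^2 times it, then the intrinsics apply), "view" (4x4, takes a point from world to camera coordinates). Camera axes: x right, y down, z forward; pixel columns grow to the right and rows downward; lengths in m; the calibration is good to about 2 mm. A picture is of the moment at which its call begins. There is no depth.
A pose or a line that the arm cannot do raises env.MotionError and nothing moves.
- job.hand_in(): hands the job in; it is judged then, once.
The state is a dict: "clock": time; "joints": joint angles; "qvel": joint speeds; "joint_efforts": joint torques, N m; "position": TCP position; "ee_rot": TCP orientation; "contact_force": force on the tool from outside, world axes, zero at the start; "ft_torque": the same for the moment, N m; "finger_gap": opening from 0.0 (shut) to 1.0 (fully open); "gripper_force": force on a finger pad.
Only numpy, scipy, OpenCV 4.12 (cv2) and the standard library are available. Lean on these libraries where they do the work, as an engineer would, in place of code of your own. Each camera call takes 0.05 s, during which the arm holds its last target. There are 200 camera calls.

### The job

One glass rusk jar stands open on the bakery counter. Bring its hinged lid down onto the rim, then swing the wire bail up by its wooden grip, over the lid's saddle and past center until it sits all the way home and clamps the lid shut. Leave the full jar, the loaf and the mug where they are.

Things in the scene. Friction and masses are not known exactly. Their poses are not given: they have to be found in the camera images.
- jar: The open jar with its stand, fixed: a wooden block 130 x 130 x 22 mm screwed to the counter, holding a clear glass jar of rusks. Origin at the centre of the block's underside; z up, +x from the jar's front (bail side) to its back (lid hinge), y along both hinge axes. Glass: radius 50 mm up to 102 mm high, tapering to a neck of radius 44 mm at 124 mm; rim 152 mm above the counter.
- lid_hinge (a point): Middle of the lid's hinge axis at the back of the rim: in the jar's frame x = +48, y = 0, z = 152 mm; the axis runs along the jar's y. In the middle of the lid's top stands a rounded steel saddle: 24 mm long in the jar's x (centre 49.6 mm from the hinge axis), 30 mm wide in y, its top 39.7 mm above the lid's underside.
- lid (a joint): Opening angle of the lid, rad: 0 = flat on the rim (its stop), 1.57 = standing upright, 1.8 = leaning back at its stop. Starts between 1.2 and 1.7. The hinge is stiff and the lid stays where it is left, so it must be pushed all the way down: 2 to 3 N at its edge.
- lid_edge (a point): Point of the lid's top face at its free edge, opposite the hinge, 93 mm from the hinge axis. The lid is a green glass disc 90 mm across and 10 mm thick, its underside level with the hinge axis. Its top face is free to be pushed from 65 to 93 mm from the hinge.
- bail_pivot (a point): Middle of the bail's hinge axis, on the jar's centre line 138 mm above the counter; the axis runs along the jar's y, the pivots are at the neck's sides (y = +-50 mm). The bail's crossbar is 54 mm from this axis and points 1.536 rad forward of straight up at joint 0.
- bail (a joint): Swing of the 5 mm wire bail, rad: 0 = lying forward, nearly level; grows as it is lifted and swung over the lid to the back; 1.64 = home past center (its stop). Starts 0 to 0.15, stays where left (1 to 2 N at the grip to move it). From about 1.3 to 1.55 its crossbar rides over the closed lid's saddle (4 to 5 N at the grip), then snaps down behind it. Swung over first, it blocks the open lid.
- bail_grip (a point): Centre of the bail's wooden grip: a round bar 14 mm thick, 64 mm long in the jar's y, held by a wire at each end (about 57 mm clear between them). It is 86 mm from the pivot axis and points 0.942 rad forward of straight up at joint 0, 0.698 rad behind straight up when home. Starts in front of the jar, 188 to 199 mm above the counter, and can be pushed towards the back.
- full_jar_center (a point): Bystander: a second jar of the same kind, full and already clamped shut, loose, 100 mm across, 211 mm high over its bail; this point is on its axis 80 mm above its underside.
- loaf_center (a point): Bystander: a brown crusty loaf, 200 x 88 x 80 mm, lying; this point is at its centre.
- mug_center (a point): Bystander: a blue mug, 80 mm across, 95 mm high; this point is at its centre.

How it is judged:
On the way, in this order (a step that is already met when the one before it is completed fails the run):
1. the lid is down on the rim while the bail is still in front of the saddle (value of joint lid below 0.06 rad and value of joint bail below 1.3 rad), for 0.2 s.
2. the bail is home past center with the lid under it (value of joint bail above 1.57 rad and value of joint lid below 0.04 rad), for 0.2 s.
At the end, for the whole second after the job is handed in: The lid lies flat on the rim (joint under 0.04 rad) with the bail home behind the saddle (joint over 1.57 of 1.64 rad); the full jar, the loaf and the mug are within 30 mm of where they started (all of step 2 and distance of each of full_jar_center, loaf_center, mug_center from where it was at the start of the episode below 0.03 m); the robot touches nothing.
It fails at once if the full jar, the loaf or the mug is shifted by more than 30 mm (distance of any of full_jar_center, loaf_center, mug_center from where it was at the start of the episode above 0.03 m).
It also fails if it takes over 48 s, if anything falls off the work surface, if the arm or the gripper's body presses on something with over 40 N, if the wrist force passes 120 N, or if a joint passes its speed limit or range.

## Working session

There is one attempt and no reset: what is moved stays moved. The work goes in short steps, each a Python script; the robot and the scene stay as the last script left them, time stands still between calls to the robot, and variables do not carry over. Pictures are saved under pics/ and viewed, at most 10 in all, crops included, and the job is handed in when it is done.

```bash
mkdir -p pics; python3 - <<'E'
from bench import env, kinematics, monitor, eyes, job
import cv2, numpy as np
for n in("side","top"):
    f=eyes.grab_frame(n); cv2.imwrite(f"pics/{n}0.png",cv2.cvtColor(f["frame"],cv2.COLOR_RGB2BGR))
    np.set_printoptions(precision=4,suppress=True); V=f["view"]
    print(n,f["mtx"].tolist(),f["k1"]); print(V, -V[:3,:3].T@V[:3,3])
s=monitor.sense(); print(s)
E
```

```text
side [[469.7424754612899, 0.0, 249.72982879309433], [0.0, 469.7424754612899, 184.73042777808274], [0.0, 0.0, 1.0]] -0.15060688651777904
[[-0.7934 -0.6086  0.0138  0.4103]
 [-0.3679  0.4614 -0.8073  0.325 ]
 [ 0.4849 -0.6456 -0.59    1.1397]
 [ 0.      0.      0.      1.    ]] [-0.1076  0.8355  0.929 ]
top [[442.5937793684572, 0.0, 254.70435128984303], [0.0, 442.5937793684572, 192.13805527657507], [0.0, 0.0, 1.0]] -0.004353062199841187
[[-0.008  -1.      0.0054 -0.0093]
 [-0.9962  0.0075 -0.0872  0.5188]
 [ 0.0872 -0.0061 -0.9962  1.5112]
 [ 0.      0.      0.      1.    ]] [ 0.385  -0.0039  1.5508]
{'clock': 0.1, 'joints': array([-1.3524,  0.3134,  1.4983,  0.    ,  1.331 , -0.2234]), 'qvel': array([ 0.0007,  0.0002, -0.0008, -0.0002, -0.0001,  0.001 ]), 'joint_efforts': array([  0.0024, -41.2896, -26.0145,  -0.0001,   0.0031,  -0.    ]), 'position': array([ 0.2244, -0.4743,  0.1928]), 'ee_rot': array([ 0.9757,  0.2191,  0.    , -0.0006]), 'contact_force': array([-0.8869,  0.0742, -0.2934]), 'ft_torque': array([ 0.0228,  0.0271, -0.008 ]), 'gripper_force': 0.0, 'finger_gap': 0.9944115494392805}
```

View pics/side0.png

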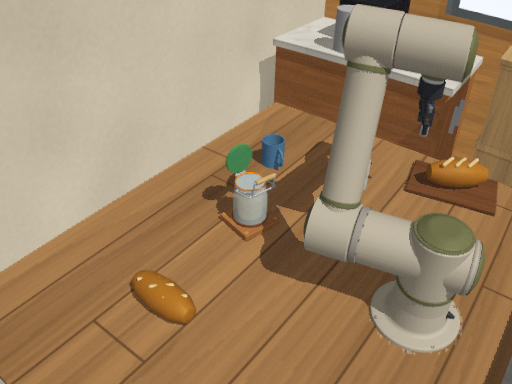

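View pics/top0.png

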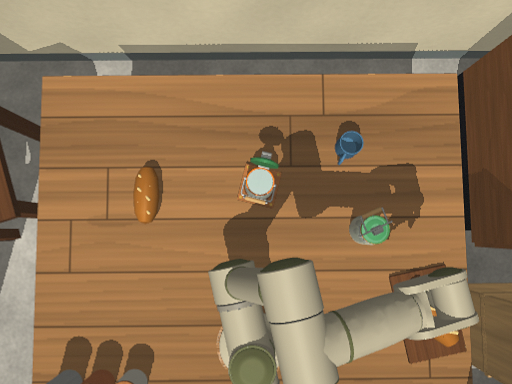

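The side view shows the open jar at about (250,200), with the green lid at (239,158) and the wooden grip at (265,180). In the top view the jar is at (260,183), the lid is at its back at (264,160), the grip is near (255,203), the full jar is at (372,230), the loaf at (147,194) and the mug at (350,145). I'll zoom in on the jar.

```bash
python3 - <<'E'
import cv2, numpy as np
a=cv2.imread("pics/top0.png")[140:220,225:305]; b=cv2.imread("pics/side0.png")[135:245,205:305]
a=cv2.resize(a,(400*1,400),interpolation=cv2.INTER_CUBIC); b=cv2.resize(b,(400,440),interpolation=cv2.INTER_CUBIC)
c=np.zeros((440,800,3),np.uint8); c[:400,:400]=a; c[:,400:]=b
cv2.imwrite("pics/crop0.png",c)
E
```

```text
(no output)
```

View pics/crop0.png

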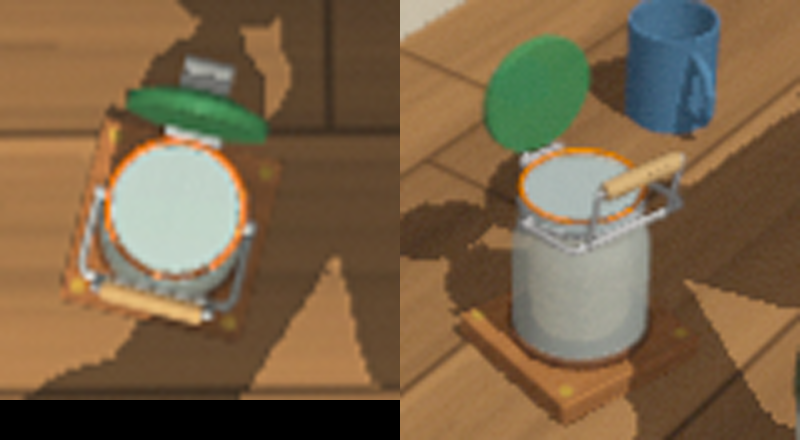

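The crop shows the orange rim ring, the green lid and both grip ends in each view. Grip ends are about (244.4,198) and (267.4,203) in the top view, and (256,182.5) and (276,175) in the side view. I'll triangulate from masks.

```bash
cat > h.py <<'E'
from bench import env, kinematics, monitor, eyes, job
import cv2, numpy as np
from scipy.spatial.transform import Rotation as R
np.set_printoptions(precision=4,suppress=True)
def ray(f,px):
    K=f["mtx"]; d=cv2.undistortPoints(np.array([[px]],float),K,np.array([f["k1"],0,0,0.]))[0,0]
    # forward model given: drawn = (1+k1 r^2) * ray -> OpenCV's k1
    V=f["view"]; Rm=V[:3,:3]; d=Rm.T@np.array([d[0],d[1],1]); return -Rm.T@V[:3,3], d/np.linalg.norm(d)
def plane(f,px,z):
    o,d=ray(f,px); return o+d*(z-o[2])/d[2]
def tri(f,p,g,q):
    o,d=ray(f,p); a,e=ray(g,q); s,t=np.linalg.lstsq(np.c_[d,-e],a-o,rcond=None)[0]
    return (o+s*d+a+t*e)/2, np.linalg.norm(o+s*d-a-t*e)
def mask(f,lo,hi,box):
    h=cv2.cvtColor(f["frame"],cv2.COLOR_RGB2HSV); m=cv2.inRange(h,np.array(lo),np.array(hi))
    z=np.zeros_like(m); u0,v0,u1,v1=box; z[v0:v1,u0:u1]=m[v0:v1,u0:u1]; return z
def cen(m):
    n,l,s,c=cv2.connectedComponentsWithStats(m); i=1+np.argmax(s[1:,4]); return c[i],s[i],(l==i)
E
python3 - <<'E'
from h import *
t=eyes.grab_frame("top"); s=eyes.grab_frame("side")
bt=(225,140,305,220); bs=(205,135,305,245)
gt,_,lt=cen(mask(t,(55,80,40),(90,255,255),bt)); gs,_,ls=cen(mask(s,(55,80,40),(90,255,255),bs))
print("lid",gt,gs,tri(t,gt,s,gs))
def ring(f,b,pred):
    m=mask(f,(5,190,190),(18,255,255),b); p=np.argwhere(m)[:,::-1].astype(np.float32); 
    return cv2.fitEllipse(p),len(p)
for f,b in((t,bt),(s,bs)):
    e,n=ring(f,b,0); print(e,n,plane(f,e[0],.152))
print("grip",[tri(t,a,s,b) for a,b in(((244.4,198),(256.3,182.5)),((267.4,203),(276.3,175)),((255.9,200.5),(266.3,178.7)))])
# lid pixels top-view principal axis on plane z~0.2
P=np.array([plane(t,(u,v),.2)[:2] for v,u in np.argwhere(lt)]); w,v=np.linalg.eigh(np.cov(P.T)); print("lid axis",np.degrees(np.arctan2(v[1,1],v[0,1])),np.sqrt(w))
# block screws (top z=.022)
print([plane(t,(225+u/5,140+v/5),.022) for u,v in((113,132),(268,172),(76,286),(229,323))])
E
```

```text
lid [264.4176 162.1319] [238.7551 157.9499] (array([ 0.5947, -0.0434,  0.2013]), np.float64(0.002114890117809173))
((259.5689392089844, 181.22372436523438), (27.32923698425293, 27.977140426635742), 30.366424560546875) 32 [ 0.5421 -0.0282  0.152 ]
((250.03179931640625, 181.11460876464844), (18.383691787719727, 30.517635345458984), 90.30606842041016) 32 [ 0.541  -0.0291  0.152 ]
grip [(array([0.4849, 0.0191, 0.1999]), np.float64(0.0013277069324439986)), (array([ 0.4693, -0.0515,  0.1924]), np.float64(0.0017495775990684257)), (array([ 0.4773, -0.016 ,  0.1961]), np.float64(0.0011452158367052355))]
lid axis 76.06344356312032 [0.0064 0.0222]
[array([0.609 , 0.0107, 0.022 ]), array([ 0.5801, -0.097 ,  0.022 ]), array([0.5015, 0.0371, 0.022 ]), array([ 0.475 , -0.0686,  0.022 ])]
```

Everything agrees: the rim centre matches in both views (0.5415, -0.029), the screws give yaw ≈ -14.3°, the grip is 87 mm from the pivot (bail ≈ 0.1), and the lid is at ≈ 1.6. Next I'll shut the lid with closed fingers, coming from behind.

```bash
cat >> h.py <<'E'
J=np.array([.5415,-.029]); yaw=np.radians(-14.3); c,s_=np.cos(yaw),np.sin(yaw)
def W(x,z,y=0.): return np.array([J[0]+c*x-s_*y, J[1]+s_*x+c*y, z])
X=np.array([c,s_,0]); Z=np.array([0,0,-1.])
Q=[R.from_matrix(np.c_[k*X,np.cross(Z,k*X),Z]).as_quat() for k in(1,-1)]
def pickQ():
    best=[(abs(j[5]),i) for i,q in enumerate(Q) if (j:=kinematics.ik(W(0,.35),q)) is not None]; return Q[min(best)[1]]
def st(tag):
    m=monitor.sense(); print(tag,"t=%.2f"%m["clock"],m["position"],"F",m["contact_force"])
E
python3 - <<'E'
from h import *
q=pickQ(); print(q,[kinematics.ik(W(*a),q) for a in((.12,.36),(.12,.232),(-.031,.160),(-.11,.19))])
env.close_gripper(30)
p=monitor.sense()["position"]; env.movel([p[0],p[1],.36],velocity=.25); st("up")
env.reach(W(.12,.36),q); st("above")
print(env.movel(W(.12,.236),velocity=.2,guard=10)); st("behind")
E
```

```text
[ 0.9922 -0.1245  0.     -0.    ] [array([-0.2659,  0.6445,  0.5725, -0.    ,  1.9246,  1.5544]), array([-0.2659,  0.6122,  0.9491, -0.    ,  1.5804,  1.5544]), array([-0.2709,  0.3128,  1.5877, -0.    ,  1.2411,  1.5495]), array([-0.2749,  0.1154,  1.7534, -0.    ,  1.2728,  1.5455])]
up t=1.78 [ 0.2244 -0.4743  0.3586] F [ 0.678  -0.2299 -1.1162]
above t=3.93 [ 0.6576 -0.0595  0.36  ] F [-0.0265 -0.1427  0.2654]
False
behind t=4.70 [ 0.6582 -0.0591  0.2376] F [-0.2091 -0.8292  1.0511]
```

```bash
python3 - <<'E'
from h import *
def P(th,r): return W(.048-r*np.cos(th)+.010*np.sin(th)+.011, .152+r*np.sin(th)+.010*np.cos(th))
env.movel(P(1.65,.084)+0.012*X,velocity=.12,guard=8); st("near")
for th in np.arange(1.55,0.09,-.145):
    g=env.movel(P(th,.084+.006*(1.6-th)/1.6),velocity=.08,guard=15)
    if g: st("guard %.2f"%th); break
st("low")
if not g:
    print(env.movel(W(-.031,.155),velocity=.03,guard=12)); st("down")
    env.hold(.2)
    for n in("side","top"):
        f=eyes.grab_frame(n)["frame"]; b=(slice(135,245),slice(205,305)) if n=="side" else (slice(140,220),slice(225,305))
        cv2.imwrite(f"pics/{n}1.png",cv2.cvtColor(cv2.resize(f[b],None,fx=5,fy=5,interpolation=cv2.INTER_CUBIC),cv2.COLOR_RGB2BGR))
E
```

```text
near t=5.12 [ 0.627  -0.0509  0.2364] F [ 0.3616  0.5139 -0.2969]
low t=8.62 [ 0.5133 -0.0218  0.171 ] F [-0.2171  0.1192 -0.0796]
False
down t=9.31 [ 0.5116 -0.0214  0.1551] F [-0.0287  0.1408  0.8332]
```

View pics/side1.png

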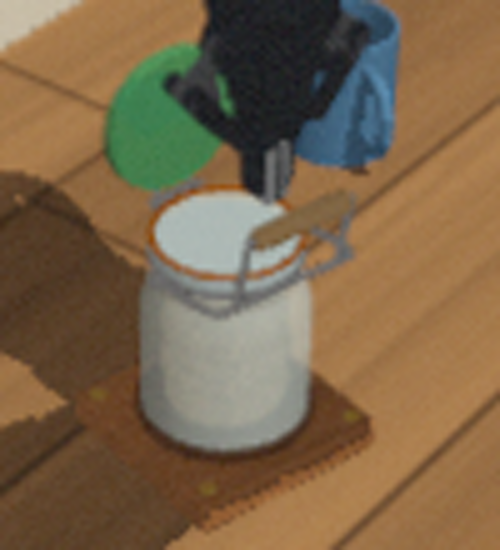

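The side crop shows the lid still upright at full-frame (238,158). The fingertips are at about (259,174), over the open jar, so the sweep missed the lid. I'll check the top view and project the known points.

```bash
python3 - <<'E'
from h import *
def proj(f,p):
    v=f["view"]@np.r_[p,1]; a=v[:2]/v[2]; a=a*(1+f["k1"]*(a@a)); return a@f["mtx"][:2,:2].T+f["mtx"][:2,2]
m=monitor.sense(); print(m["position"],m["finger_gap"])
for n in("top","side"):
    f=eyes.grab_frame(n); print(n,"tcp",proj(f,m["position"]),"edge1.6",proj(f,W(.048+.003,.245)),"edge1.2",proj(f,W(.048-.034,.2387)),"hinge",proj(f,W(.048,.152)))
    b=(55,80,40),(90,255,255),((225,120,305,220) if n=="top" else (205,125,305,245)); cm,sm,l=cen(mask(f,*b)); print("green",cm,sm)
E
```

```text
[ 0.5115 -0.0213  0.1551] -5.350578162708742e-05
top tcp [257.4916 190.732 ] edge1.6 [264.4115 161.4147] edge1.2 [261.4144 173.6501] hinge [263.3931 166.8786]
green [265.0133 161.6267] [251 158  28  10 150]
side tcp [256.7601 185.3359] edge1.6 [239.0305 145.4835] edge1.2 [247.1656 153.0623] hinge [239.634  173.3604]
green [236.202  159.6389] [227 144  22  29 396]
```

View pics/top1.png

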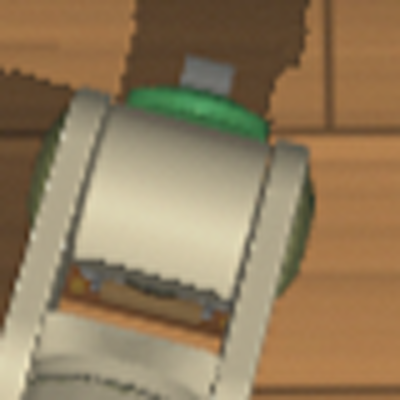

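The lid top sits at the row expected for 1.6 rad, so the lid is where I thought. The visible fingertips are about 11 px above the projected TCP. I'll lift the tool clear and measure the actual tip in the side view.

```bash
python3 - <<'E'
from h import *
def proj(f,p):
    v=f["view"]@np.r_[p,1]; a=v[:2]/v[2]; a=a*(1+f["k1"]*(a@a)); return a@f["mtx"][:2,:2].T+f["mtx"][:2,2]
f=eyes.grab_frame("side"); print("start tcp, +13, +30", [proj(f,[.2244,-.4743,.1928+d]) for d in(0,.013,.03)])
p=monitor.sense()["position"]; env.movel(W(-.031,.31),velocity=.25); st("up")
p=monitor.sense()["position"]
f=eyes.grab_frame("side"); print("now",[proj(f,p+[0,0,d]) for d in(0,.026)])
img=f["frame"].copy(); 
u,v=proj(f,p).astype(int); cr=img[v-60:v+40,u-60:u+60]; cr=cv2.resize(cr,None,fx=4,fy=4,interpolation=cv2.INTER_CUBIC); 
cv2.drawMarker(cr,(240,240),(255,0,0),cv2.MARKER_CROSS,20,1)
a=cv2.cvtColor(cv2.imread("pics/side0.png"),cv2.COLOR_BGR2RGB); u2,v2=proj(f,[.2244,-.4743,.1928]).astype(int)
c2=cv2.resize(a[v2-60:v2+40,u2-40:u2+40],None,fx=4,fy=4,interpolation=cv2.INTER_CUBIC); cv2.drawMarker(c2,(160,240),(255,0,0),cv2.MARKER_CROSS,20,1)
cv2.imwrite("pics/tip.png",cv2.cvtColor(np.hstack([cr,c2]),cv2.COLOR_RGB2BGR)); print(u,v,u2,v2)
E
```

```text
start tcp, +13, +30 [array([416.7998, 142.5795]), array([417.6737, 139.0082]), array([418.8243, 134.2866])]
up t=10.53 [ 0.5111 -0.0212  0.3085] F [-0.484  -0.5301 -0.5993]
now [array([258.1962, 137.8219]), array([258.4385, 129.0811])]
258 137 416 142
```

View pics/tip.png

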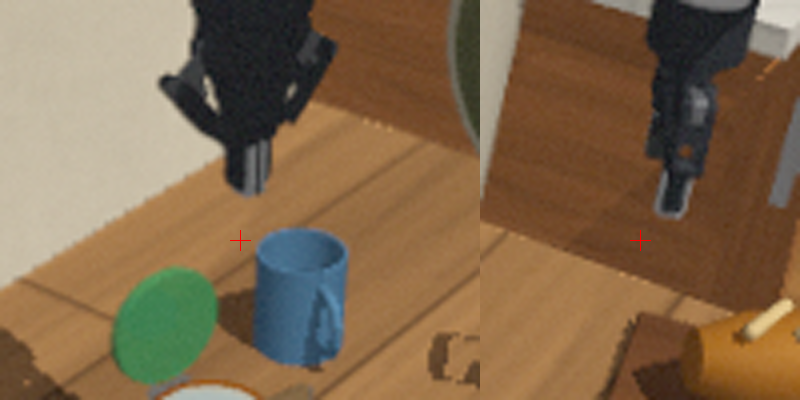

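The tip is about (+2.5,-12) px from the projected TCP here, and about (+8,-6) px at the start. So the reported TCP and the cameras disagree. I'll measure the offset in both views with the tool tilted, so the tip is visible from above.

```bash
cat >> h.py <<'E'
def proj(f,p):
    v=f["view"]@np.r_[p,1]; a=v[:2]/v[2]; a=a*(1+f["k1"]*(a@a)); return a@f["mtx"][:2,:2].T+f["mtx"][:2,2]
E
python3 - <<'E'
from h import *
a=np.radians(45); rows=[]
for pos in([.56,.10,.36],[.56,-.14,.36]):
    z=np.array([np.cos(a)*c,np.cos(a)*s_,-np.sin(a)]); y=np.cross(Z,X); x=np.cross(y,z)
    q=R.from_matrix(np.c_[x,y,z]).as_quat(); env.reach(pos,q); env.hold(.15); st("tilt")
    m=monitor.sense(); p=m["position"]; fk=R.from_quat(m["ee_rot"]).as_matrix()[:,2]; print(fk, z)
    r=[]
    for n in("top","side"):
        f=eyes.grab_frame(n); u,v=proj(f,p); ui,vi=int(u),int(v); print(n,u,v,proj(f,p-.05*z))
        cr=cv2.resize(f["frame"][vi-30:vi+30,ui-40:ui+40],(400,300),interpolation=cv2.INTER_CUBIC); cv2.drawMarker(cr,(200,150),(255,0,0),cv2.MARKER_CROSS,16,1); r.append(cr)
    rows.append(np.hstack(r))
cv2.imwrite("pics/tilt.png",cv2.cvtColor(np.vstack(rows),cv2.COLOR_RGB2BGR))
f=eyes.grab_frame("side"); g=eyes.grab_frame("top"); print("base",proj(f,[0,0,0]),proj(g,[0,0,0]))
E
```

```text
tilt t=11.54 [0.5606 0.0989 0.3593] F [-0.6915  0.1437 -0.7954]
[ 0.6835 -0.1762 -0.7084] [ 0.6852 -0.1747 -0.7071]
top 213.93458330602436 166.27157024382007 [209.4489 177.2572]
side 212.74585407920236 132.8517387092538 [220.8765 125.7097]
tilt t=12.74 [ 0.5603 -0.1387  0.36  ] F [1.2182 0.1823 0.6902]
[ 0.6854 -0.1733 -0.7072] [ 0.6852 -0.1747 -0.7071]
top 301.4325010226572 165.71502798918468 [299.8263 176.675 ]
side 269.74369361872664 99.20561058501116 [278.7877  91.892 ]
base [413.4712 314.4158] [251.9963 343.9904]
```

View pics/tilt.png

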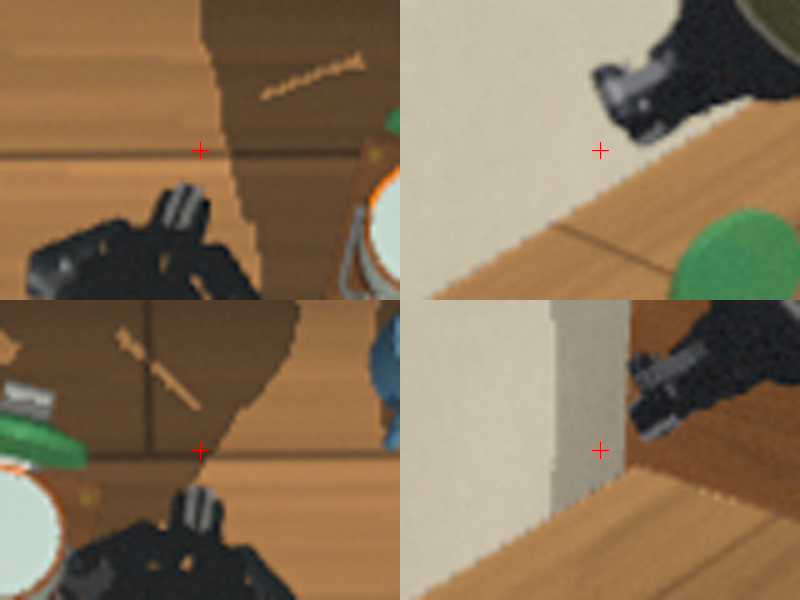

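Cross to tip, in full-frame px: pose 1 has top (-2.6,+7.2) and side (+3.6,-8.4). Pose 2 has top (+0.6,+7.4) and side (+7.6,-10.4). I'll triangulate these offsets.

```bash
python3 - <<'E'
from h import *
t=eyes.grab_frame("top"); s=eyes.grab_frame("side")
z=np.array([.6852,-.1747,-.7071]); y=np.cross(Z,X); x=np.cross(y,z)
for p,tp,sp,dt,ds in(([.5606,.0989,.3593],(213,166),(212,132),(187,186),(218,108)),([.5603,-.1387,.36],(301,165),(269,99),(203,187),(238,98))):
    a=np.array(tp)-[40,30]+np.array(dt)/5; b=np.array(sp)-[40,30]+np.array(ds)/5
    P,e=tri(t,a,s,b); d=P-p; print(P,e,"d world",d,"tool",x@d,y@d,z@d)
print("nominal pts reproj of measured pose A side-only, d=(3.6,-8.4)")
E
```

```text
[0.5394 0.1069 0.395 ] 0.005867844964375723 d world [-0.0212  0.008   0.0357] tool 0.009289504548130934 -0.0024855377722945247 -0.04116732823816417
[ 0.5365 -0.1344  0.4004] 0.00023069960771062445 d world [-0.0238  0.0043  0.0404] tool 0.011509334622585018 0.0016748875964758857 -0.045573146175269745
nominal pts reproj of measured pose A side-only, d=(3.6,-8.4)
```

In the tool frame, both poses put the visible upper tip corner at about +10 mm in x and 0 in y. Half the pad width is 11 mm, so there is no real x or y offset. In z it is 41–45 mm behind the reported TCP, so the real fingertips are about 42 mm short of it. That's why the sweep went over the lid. I'll repeat the sweep with this correction and let the seating contact refine it.

```bash
echo 'OFF=.042' >> h.py; python3 - <<'E'
from h import *
print("hold",env.hold_point_z)
D=np.array([0,0,OFF]); q=pickQ()
def P(th,r): return W(.048-r*np.cos(th)+.010*np.sin(th)+.011, .152+r*np.sin(th)+.010*np.cos(th))-D
env.reach(W(.11,.30)-D,q); st("above")
env.movel(W(.11,.232)-D,velocity=.2,guard=10)
env.movel(P(1.65,.080)+0.012*X,velocity=.15,guard=8); st("near")
for th in np.arange(1.55,0.09,-.18):
    f0=monitor.sense()["contact_force"]
    g=env.movel(P(th,.080+.010*(1.6-th)/1.6),velocity=.1,guard=15)
    print("%.2f"%th,monitor.sense()["contact_force"])
    if g: st("guard"); break
if not g:
    print(env.movel(W(-.031,.152-.015)-D,velocity=.03,guard=12)); st("down")
f=eyes.grab_frame("side"); g=eyes.grab_frame("top")
A=cv2.resize(f["frame"][125:235,205:305],(400,440),interpolation=cv2.INTER_CUBIC); B=cv2.resize(g["frame"][130:240,210:310],(400,440),interpolation=cv2.INTER_CUBIC)
cv2.imwrite("pics/lid2.png",cv2.cvtColor(np.hstack([A,B]),cv2.COLOR_RGB2BGR))
E
```

```text
hold 0.0187
above t=13.90 [ 0.6481 -0.0565  0.2587] F [-0.8196  0.3187  1.0584]
near t=14.69 [ 0.6266 -0.0508  0.1915] F [-0.0261  0.4452  0.4596]
1.55 [ 0.4563  0.5371 -0.2501]
1.37 [-0.3878  0.1482  0.4176]
1.19 [-0.171   0.1283 -0.1323]
1.01 [0.6789 0.0473 0.2215]
0.83 [0.1933 0.4045 0.5622]
0.65 [-0.3675 -0.7447  0.1826]
0.47 [ 0.5134 -0.0588  0.3585]
0.29 [0.7077 0.5094 0.3211]
0.11 [-0.7808 -0.4641  0.083 ]
True
down t=17.96 [ 0.5137 -0.0219  0.124 ] F [-1.7183  0.6411  7.8263]
```

View pics/lid2.png

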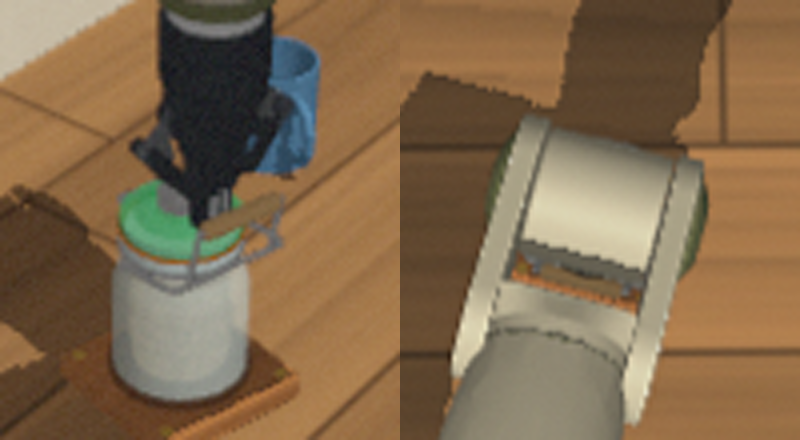

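The lid (full frame ≈ (250,180)) lies on the rim, with the fingertips on its front edge at full-frame (255,178) and the bail still in front. Contact at TCP z 0.124 against a lid top at 0.162 gives an offset of 0.038. I'll press once more to confirm it's seated, then push the bail over.

```bash
echo 'OFF=.038' >> h.py; python3 - <<'E'
from h import *
D=np.array([0,0,OFF])
p=monitor.sense()["position"]; print(env.movel(p-[0,0,.012],velocity=.03,guard=12)); st("press"); env.hold(.25)
p=monitor.sense()["position"]; env.movel(p+[0,0,.085],velocity=.25); st("up")
env.movel(W(-.105,.250)-D,velocity=.25)
def B(q,gap=0.): 
    a=.942-q; return W(-.086*np.sin(a)-.018-gap,.138+.086*np.cos(a)-.008)-D
b=B(.1,.022); env.movel(b,velocity=.2,guard=10); st("front")
for q in np.arange(.15,1.3,.16):
    g=env.movel(B(q),velocity=.1,guard=15); print("%.2f"%q,g,monitor.sense()["contact_force"])
    if g: break
st("mid")
f=eyes.grab_frame("side"); g=eyes.grab_frame("top")
A=cv2.resize(f["frame"][125:235,205:305],(400,440),interpolation=cv2.INTER_CUBIC); B=cv2.resize(g["frame"][130:240,210:310],(400,440),interpolation=cv2.INTER_CUBIC)
cv2.imwrite("pics/bail3.png",cv2.cvtColor(np.hstack([A,B]),cv2.COLOR_RGB2BGR))
E
```

```text
True
press t=18.27 [ 0.5137 -0.0219  0.124 ] F [-3.2714  0.5089  9.3994]
up t=19.01 [ 0.5137 -0.0219  0.2089] F [-0.0198 -0.1762 -0.5914]
front t=19.93 [ 0.4411 -0.0035  0.1494] F [-0.5976 -0.404   0.5678]
0.15 True [-8.9011  2.4391  7.9283]
mid t=20.24 [ 0.464  -0.0092  0.1541] F [-8.9011  2.4391  7.9283]
```

View pics/bail3.png

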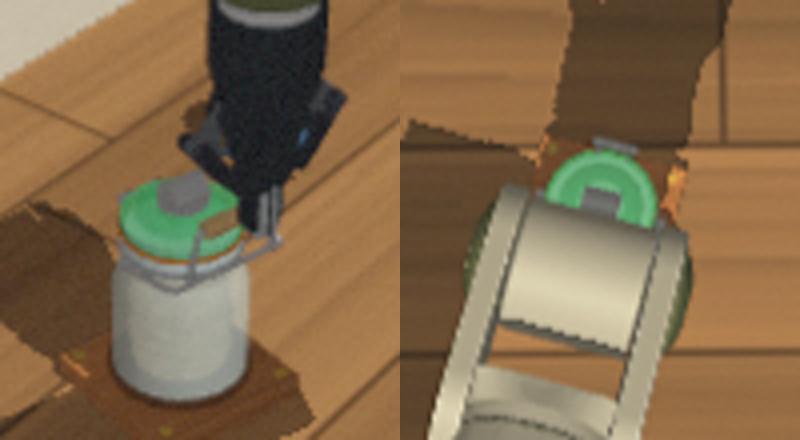

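The lid is seated: pressing again didn't lower it. The fingertips at about (270,180) meet the grip's upper front edge, and the reaction of 9 N back and 8 N up is a radial jam. I'll back off and come in about 12 mm lower, so the flat of the fingers pushes the grip.

```bash
cat >> h.py <<'E'
def B(q,gap=0.,dz=-.020):
    a=.942-q; return W(-.086*np.sin(a)-.018-gap,.138+.086*np.cos(a)+dz)-np.array([0,0,OFF])
E
python3 - <<'E'
from h import *
p=monitor.sense()["position"]; env.movel(p-.02*X,velocity=.2)
env.movel(B(.05,.018),velocity=.2,guard=10); st("front")
for q in np.arange(.1,1.25,.16):
    g=env.movel(B(q),velocity=.1,guard=15); print("%.2f"%q,g,monitor.sense()["contact_force"])
    if g: break
st("mid")
f=eyes.grab_frame("side"); g=eyes.grab_frame("top")
A=cv2.resize(f["frame"][125:235,205:305],(400,440),interpolation=cv2.INTER_CUBIC); B_=cv2.resize(g["frame"][130:240,210:310],(400,440),interpolation=cv2.INTER_CUBIC)
cv2.imwrite("pics/bail4.png",cv2.cvtColor(np.hstack([A,B_]),cv2.COLOR_RGB2BGR))
E
```

```text
front t=20.84 [ 0.4419 -0.0037  0.134 ] F [ 0.0399 -0.1649  0.591 ]
0.10 False [-0.1847  1.4052 -0.5244]
0.26 False [-1.0667 -0.3612 -0.4213]
0.42 False [-0.2439 -0.0296 -0.7722]
0.58 False [0.5322 0.0903 0.2652]
0.74 False [-0.3144 -0.0176 -0.7415]
0.90 False [ 0.1132  0.3236 -0.1608]
1.06 False [ 1.0537  0.0279 -0.4696]
1.22 False [-0.0815 -0.1695  0.1122]
mid t=23.18 [ 0.5465 -0.0303  0.1624] F [-0.0815 -0.1695  0.1122]
```

The forces are consistent with a freely moving bail. I'll continue over the saddle and log the force.

```bash
python3 - <<'E'
from h import *
for q in(1.3,1.36,1.42,1.48,1.54,1.6,1.66):
    g=env.movel(B(q),velocity=.06,guard=18); F=monitor.sense()["contact_force"]; print("%.2f"%q,g,F,"along x %.1f"%(F@X))
    if g: break
if not g: print("final",env.movel(B(1.66)+.012*X-[0,0,.004],velocity=.04,guard=15))
st("end"); F=monitor.sense()["contact_force"]; p=monitor.sense()["position"]-[J[0],J[1],0]
print("finger back face x local",p@X+.011, "grip centre home .055 -> face .048")
f=eyes.grab_frame("side"); g=eyes.grab_frame("top")
A=cv2.resize(f["frame"][125:235,205:305],(400,440),interpolation=cv2.INTER_CUBIC); B_=cv2.resize(g["frame"][130:240,210:310],(400,440),interpolation=cv2.INTER_CUBIC)
cv2.imwrite("pics/bail5.png",cv2.cvtColor(np.hstack([A,B_]),cv2.COLOR_RGB2BGR))
E
```

```text
1.30 False [-0.0207 -0.086   0.6164] along x 0.0
1.36 False [-0.6076 -0.0073 -0.5322] along x -0.6
1.42 False [-0.3186  0.7676  0.041 ] along x -0.5
1.48 False [-0.1609  0.6375 -0.5168] along x -0.3
1.54 False [ 0.6818  0.7608 -0.64  ] along x 0.5
1.60 False [ 0.1793 -0.3115  0.0701] along x 0.3
1.66 False [-0.0577  0.0742 -0.0084] along x -0.1
final True
end t=25.29 [ 0.5802 -0.0387  0.1423] F [-9.6143  1.4452  6.7975]
finger back face x local 0.05088945669869205 grip centre home .055 -> face .048
```

View pics/bail5.png

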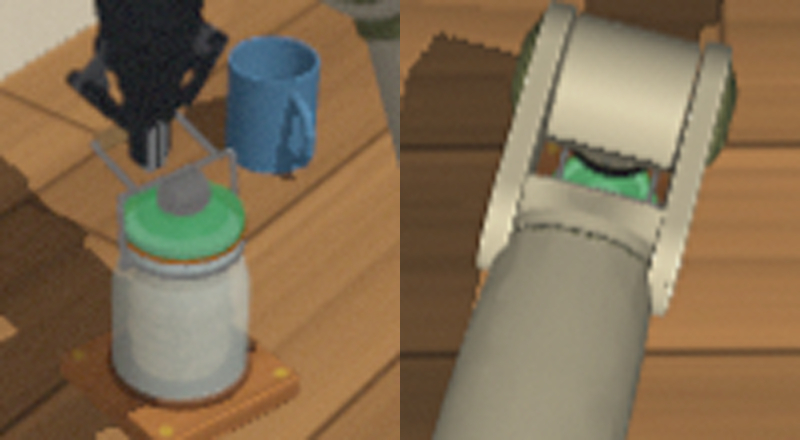

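In the last picture the lid is shut and the bail stands up over it. Grip ends are near full-frame (229,161) and (250,154), and the crossbar's right corner is near (264,164). I'll compare those with the projected positions for different bail angles.

```bash
python3 - <<'E'
from h import *
f=eyes.grab_frame("side")
for q in(1.2,1.3,1.4,1.5,1.57,1.64):
    a=.942-q; b=1.536-q
    print(q,"grip",[proj(f,W(-.086*np.sin(a),.138+.086*np.cos(a),y)).round(1) for y in(.032,-.032)],"bar",[proj(f,W(-.054*np.sin(b),.138+.054*np.cos(b),y)).round(1) for y in(.05,-.05)])
E
```

```text
1.2 grip [array([236.1, 161. ]), array([254.3, 153.5])] bar [array([239.6, 179.5]), array([267.9, 167.1])]
1.3 grip [array([234.3, 160.5]), array([252.5, 153. ])] bar [array([238.5, 178.2]), array([266.7, 165.8])]
1.4 grip [array([232.6, 160.3]), array([250.8, 152.8])] bar [array([237.3, 177. ]), array([265.6, 164.7])]
1.5 grip [array([231.1, 160.3]), array([249.1, 153. ])] bar [array([236.1, 176. ]), array([264.3, 163.7])]
1.57 grip [array([230. , 160.6]), array([248. , 153.2])] bar [array([235.3, 175.3]), array([263.5, 163.2])]
1.64 grip [array([229. , 160.9]), array([247. , 153.6])] bar [array([234.5, 174.8]), array([262.7, 162.6])]
```

Finger position is the stronger evidence. Its pushing face is at local x = 0.051, and the grip's front face at home is 0.048 (0.0435 at 1.57 rad). I'll do one more firm push, retreat, and check the grip from the clear top view by mask.

```bash
python3 - <<'E'
from h import *
p0=monitor.sense()["position"]; print(env.movel(p0+.015*X,velocity=.03,guard=15)); p=monitor.sense()["position"]; print("advance",(p-p0)@X,monitor.sense()["contact_force"]); env.hold(.25)
env.movel(p-.010*X,velocity=.1); env.movel(p-.010*X+[0,0,.14],velocity=.25); st("up")
env.reach([.36,.0,.36],pickQ()); env.hold(.2); st("away")
t=eyes.grab_frame("top"); s=eyes.grab_frame("side")
cv2.imwrite("pics/topend.png",t["frame"][...,::-1]); cv2.imwrite("pics/sideend.png",s["frame"][...,::-1])
for q in(1.4,1.5,1.57,1.64):
    a=.942-q; print(q,[proj(c,W(-.086*np.sin(a),.138+.086*np.cos(a))).round(1) for c in(t,s)])
for c,b in((t,(245,140,290,175)),(s,(215,140,262,175))):
    m=mask(c,(8,60,110),(25,200,255),b)
    h=cv2.cvtColor(c["frame"],cv2.COLOR_RGB2HSV); print(h[b[1]+5:b[3]-8:4,b[0]+3:b[2]:6].tolist() if 0 else "")
    d=cv2.absdiff(c["frame"],cv2.cvtColor(cv2.imread("pics/%s0.png"%("top" if c is t else "side")),cv2.COLOR_BGR2RGB)).max(2)
    for v in range(b[1],b[3],2): print(v,"".join("%4d"%x for x in h[v,b[0]:b[2]:3,0]))
E
```

```text
True
advance -6.705512212296193e-05 [-10.9619   2.0443   9.1352]
up t=26.96 [ 0.5701 -0.036   0.2796] F [-0.0691  0.9097 -0.5306]
away t=28.07 [ 0.3606 -0.0002  0.3593] F [ 0.9407 -0.2979 -0.365 ]
1.4 [array([263.1, 167. ]), array([241.8, 156.5])]
1.5 [array([263.7, 164.9]), array([240.2, 156.6])]
1.57 [array([264. , 163.5]), array([239.1, 156.8])]
1.64 [array([264.4, 162.2]), array([238.1, 157.2])]

140   15  15  15  15  15  15  15  16  14  15  15  15  16  14  15
142   15  15  15  15  15  15  16  14  15  15  15  15  16  15  15
144   15  15  14  15  15  15  15  15  15  15  16  15  14  15  14
146   14  14  15  15  14  16  15  14  15  15  15  15  15  16  16
148   14  15  14  15  16  15  15  15  16  15  15  15  14  16  16
150   15  15  15  15  15  14  14  15  15  15  15  16  15  15  15
152   15  15  15  14  15  15  15  15  15  15  15  14  15  14  15
154   15  15  15  15  15  15  15  14  14  15  15  15  14  15  15
156   15  15  15  15  14  14  13  15  15  14  15  15  15  15  15
158   15  15  15  15  16  16  16  16  16  15  15  16  14  16  14
160   15  15  16  18  17  17  17  16  15  14  
[... 1016 characters left out ...]
15  12  14
156   15  15  15  14  16  16  16  17  15  17  15  15  11  14  14  14
158   16  15  15  15  15  16  18  16  17  15  16  14  15  12  13  13
160   15  15  15  15  14  17  17  16  16  15  16  15  14  14  12  11
162   15  15  16  15  15  12  15  15  15  16  15  14  15  14   4  15
164   15  16  15  15  15  12  15  16  15  16  15  15  15  14   7  14
166   15  15  15  14  15  15  14  14  15  16  14  15  14  15  14  15
168   16  16  14  15  14  14  15  14  16  15  15  16  20  13  15  15
170   14  14  15  15  15  14  15   8  15  12   0   0   0  15  38  15
172   14  13  15  15  16  16  15  14  13  66   0  10  10  30  61  63
174   13  13  14  14  16  14  15  57  66  69  30   0  15  30  68  66
```

From above, the grip is centred at about (264,162), which matches the home prediction of (264.4,162.2) at 1.64 rad. The bail also didn't move under about 14 N, so it is against its stop. The arm is clear, so I'll hand in.

```bash
python3 -c "
from h import *
print(job.hand_in())"
```

```text
the job is handed in; nothing more can be done
None
```

The jar's lid is down on the rim and the bail is home past center, judging by the top view and a final firm push that didn't move it; I handed the job in at about 28 s with the arm clear, and no verdict was shown.

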